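Peel the top cover off a clinging stack and hold it over the parts bin

ROBOT

A 7-joint arm with a two-finger parallel gripper is mounted at the origin on a cart in front of the work surface, level with it; the furniture and walls round the work are solid. World frame = base frame: x ahead of the robot, y to its left, z up, the work surface at z = 0. Lengths are in m, angles in rad, forces in N, time in s.
With the tool pointing down it reaches from about 0.4 to 0.85 m from the base axis. Payload 4.4 kg.
Tool frame: the origin (TCP) lies at the very end of the fingers, on their centre line; the grasp point (between the pads) lies 19 mm behind it (bot.grasp_offset is the z of the grasp point in the tool frame, in m); z points along the fingers, y is the line along which they close (so a half turn about z gives the same grasp; the last joint's range is limited). The gripper opens to 94 mm and grips with 3 to 60 N. Pads are 16 mm wide; open, the fingers measure 119 mm over their backs; the gripper's body (75 mm by 177 mm) begins 78 mm behind the grasp point.
Start: joints at [1.194, 0.628, 0.038, 1.517, -0.027, 0.996, -0.02], TCP at [0.199, -0.619, 0.205] pointing down, gripper open.
Joint ranges: [-3.06, 3.06], [-0.37, 2.12], [-1.25, 1.32], [0.18, 2.47], [-1.1, 4.24], [0.23, 1.98], [-2.94, 2.94]. Speed limits (rad/s): [2.57, 2.57, 3.14, 3.14, 3.14, 3.14, 3.14].

INTERFACE

Orientations are given as a rotation vector (axis times angle).
In Python, from workcell import bot, eyes, hand_in gives the robot as it stands.
- The arm moves only by the tool step_arm, never from a script. Its argument "commands" is a list of rows, each an object of numbers: "dx", "dy", "dz": the shift along the tool's x, y, z in cm; "wx", "wy", "wz": the turn, a rotation vector about the tool's x, y, z in degrees; "jaw": the opening, from 0 (shut) to 1 (fully open). A call has exactly 10 rows; each row shifts and turns the commanded pose from where the row before left it, along the tool's axes as they then stand; what a row does not reach is not made up. A row lasts 1/10 s, in which the tool goes at most 50 mm and 8.59 degrees, less where a joint would pass 70% of its speed; a pose out of reach is approached as far as the arm can. A call is refused whole if a number of a shift passes 5 or a number of a turn 8.59, either way. A call with a gripper value outside its range is refused whole. The fingers move at their own pace and stop on an object; "force" is the grip in N (left out, the last holds). Time passes only in rows, so rows that do not move let the fingers close, or fill a call up. It gives the time, the measured TCP pose, the force, the opening and the grip force at its end, in the units of the state.
- bot.observe(): the state, without advancing time (a new reading comes with each control period).
- eyes.grab_frame(name): name is "scene" or "top"; returns (picture, depth): 384x512x3 uint8, blue, green, red; 384x512 float32, m along the optical axis (not along the pixel's ray), 0 where there is no reading.
- eyes.camera_model(name): a dict with "fov_y" (degrees; the focal length in pixels is half the picture's height over the tangent of half this angle, whatever the lens; pixels are square), "cx", "cy" (the principal point, pixels), "view" (4x4, takes a point from world to camera coordinates). Camera axes: x right, y down, z forward; pixel columns grow to the right and rows downward; lengths in m; the calibration is good to about 2 mm. A picture is of the moment at which its call begins. camera_model takes no time and is no camera call.
- hand_in(): hands the job in; it is judged then, once.
The state is a dict: "clock": time; "joint_positions": joint angles; "qvel": joint speeds; "tau": joint torques, N m; "position": TCP position; "ee_rot": TCP orientation; "ft_force": force on the tool from outside, world axes, zero at the start; "torque": the same for the moment, N m; "opening": finger opening in m; "grasp_force": force on a finger pad.
Only numpy, scipy, OpenCV 4.12 (cv2) and the standard library are available. Lean on these libraries where they do the work, as an engineer would, in place of code of your own. Each camera call takes 0.05 s, during which the arm holds its last target. There are 200 camera calls.

TASK

The grey covers in the stack cling together: by the upright tab at its corner, peel off the top one, raising the tab corner clear while the opposite corner is still seated, then lift it all away. Hold it level over the open blue bin beside the stack, centred, long sides along the bin's long sides (either way round), a few centimetres above the rim, ready for taping on. Finish still holding it there motionless, clear of the bin, without having pushed the bin, marker or small tape roll about.

Things in the scene. Friction and masses are not known exactly. Their poses are not given: they have to be found in the camera images.
- stack: Stack of nested grey covers on a wooden plinth (184 x 144 x 6 mm) screwed to the table. Origin: centre of the plinth's underside; x along the long sides, z up. The crown of the next cover reaches 11 mm up inside the top cover, 2 mm clear all round. Four sprung nubs inside its long sides press on its skirt with about 4 N each, so it clings until its skirt has come up about 10 mm.
- cover: The top cover, a loose rigid plastic cap, 0.06 to 0.13 kg: 160 x 120 mm (168 x 128 with its rim), 16 mm high, 4 mm top plate and skirt. Origin: centre of its lower edge; x along its long sides, z up. At the start its origin is 33 mm above the stack's, axes as the stack's.
- cover_top (a point): Centre of the upper face of the top cover, 16 mm above its lower edge; axes as the cover's.
- cover_tab (a point): Centre of the grip tab, half-way up: an upright fin on the top cover, 8 mm thick, 30 mm wide, 28 mm tall above the upper face, at (52, 39, 30) mm in the cover's frame, near the corner at +x, +y. Its thin direction runs along the line from the cover's middle to the fin, 0.6435 rad from the cover's x axis towards its y axis. Axes as the cover's.
- cover_tab_corner (a point): The lower corner of the top cover's skirt beside the grip tab, at (80, 60, 0) mm in the cover's frame. 33 mm above the table when seated.
- cover_far_corner (a point): The lower corner of the top cover's skirt opposite the grip tab, at (-80, -60, 0) mm in the cover's frame: the point about which the cover tips when it is peeled. 33 mm above the table when seated.
- bin: Open blue parts bin with small parts in it, 144 x 100 mm, 60 mm high, loose, about 0.5 kg, standing in the middle of the table on the other side of the marker from the stack (not the bin of the same kind at the far left back). Origin: centre of its underside; x along its long sides, z up.
- bin_rim (a point): Centre of the bin's mouth at the height of its rim, 60 mm above the table; axes as the bin's.
- marker: Loose black marker pen lying between stack and bin, 120 x 19 x 20 mm, to be left alone. Origin: centre of its underside.
- tape: Loose small black roll of tape lying flat behind the marker, 72 mm across, 12 mm high, to be left alone. Origin: centre of its underside.

How it is judged:
On the way, in this order (a step that is already met when the one before it is completed fails the run):
1. the tab corner is raised over 14 mm while the opposite corner is still seated (within 6 mm) (height (world z) of cover_tab_corner above 0.047 m and height (world z) of cover_far_corner below 0.039 m), for 0.1 s.
2. the whole cover has come away from the stack (height (world z) of each of cover_tab_corner, cover_far_corner above 0.058 m and contact force between cover and stack below 0.01 N), for 0.1 s.
At the end, for the whole second after the job is handed in: The gripper holds the cover still over the upright bin: centres within 20 mm in plan, long sides within 0.17 rad (either way round), tilt under 0.12 rad, lower corners at least 10 mm above the bin's rim, upper face at most 110 mm above it, not touching the bin (horizontal distance between cover_top and bin_rim below 0.02 m and angle between the x axis of cover and the x axis of bin, either way round below 0.17 rad and angle between cover_top's own z axis and vertical below 0.12 rad and height (world z) of cover_top between 0.08 and 0.17 m and height (world z) of each of cover_tab_corner, cover_far_corner above 0.07 m and contact force between cover and bin below 0.01 N and contact force between the fingers and cover above 1 N and linear speed of cover below 0.03 m/s and angular speed of cover below 0.15 rad/s and angle between bin's own z axis and vertical below 0.1 rad); the arm keeps its last pose, push and grip.
It fails at once if the bin is pushed more than 25 mm (distance of bin from where it was at the start of the episode above 0.025 m).
It fails at once if the marker is pushed more than 40 mm (distance of marker from where it was at the start of the episode above 0.04 m).
It fails at once if the tape roll is pushed more than 40 mm (distance of tape from where it was at the start of the episode above 0.04 m).
It also fails if it takes over 45 s, if anything falls off the work surface, if the arm or the gripper's body presses on something with over 40 N, if the wrist force passes 120 N, or if a joint passes its speed limit or range.

## Working session

There is one attempt and no reset: what is moved stays moved. The work goes in short steps, Python scripts to look and compute and a tool call to move; the robot and the scene stay as the last step left them, time stands still between calls to the robot, and variables do not carry over. Pictures are saved under pics/ and viewed, at most 10 in all, crops included, and the job is handed in when it is done.

Besides the shell and the picture viewer there is one more tool, called after ">>>" as name([rows], argument=value, ...), one row to a line, values as JSON. step_arm: Moves the arm, as the interface text tells. Its arguments: {"type":"object","properties":{"commands":{"type":"array"},"force":{"type":"number"}},"required":["commands"]}

```bash
mkdir -p pics; python3 - <<'E'
from workcell import bot, eyes
import cv2,numpy as np
for n in("top","scene"):
    p,d=eyes.grab_frame(n); cv2.imwrite(f"pics/{n}0.png",p); np.save(f"pics/{n}0.npy",d)
    m=eyes.camera_model(n); print(n,m)
print(bot.observe(),bot.grasp_offset)
E
```

```text
top {'fov_y': 44.43023716939518, 'cx': 258.6851440957477, 'cy': 189.80233424106214, 'view': array([[ 1.16957967e-02, -9.99931555e-01,  3.07614264e-04,
        -7.30865854e-03],
       [-9.93972419e-01, -1.16596300e-02, -1.09008640e-01,
         5.28570035e-01],
       [ 1.09004766e-01,  9.69182800e-04, -9.94040755e-01,
         1.35093571e+00],
       [ 0.00000000e+00,  0.00000000e+00,  0.00000000e+00,
         1.00000000e+00]])}
scene {'fov_y': 56.67271478212052, 'cx': 252.94677018757716, 'cy': 189.1808387463719, 'view': array([[-0.75615719, -0.65432338, -0.00933836,  0.39239421],
       [-0.49050552,  0.57617459, -0.65377915,  0.32195623],
       [ 0.43316351, -0.48977929, -0.75662779,  0.68640987],
       [ 0.        ,  0.        ,  0.        ,  1.        ]])}
{'clock': 0.1, 'joint_positions': array([ 1.19419033,  0.62924536,  0.03843379,  1.51823538, -0.02695667,
        0.99629553, -0.02000694]), 'qvel': array([ 0.00068073, -0.00367025, -0.00065582, -0.00152473,  0.00112644,
       -0.00040652, -0.00088469]), 'tau': array([ 2.07690900e-03, -5.50798452e+01,  1.14718962e+00, -1.87120289e+01,
       -5.20988891e-02,  1.91505096e-02,  5.40025360e-05]), 'position': array([ 0.19863167, -0.61829466,  0.20466168]), 'ee_rot': array([-3.10210911e+00, -4.86037363e-01,  4.75155008e-04]), 'ft_force': array([ 0.36441178,  0.04198009, -0.08768058]), 'torque': array([ 0.04577728,  0.03124024, -0.04337752]), 'grasp_force': 0.0, 'opening': 0.09390274746608386} -0.0188
```

View pics/top0.png

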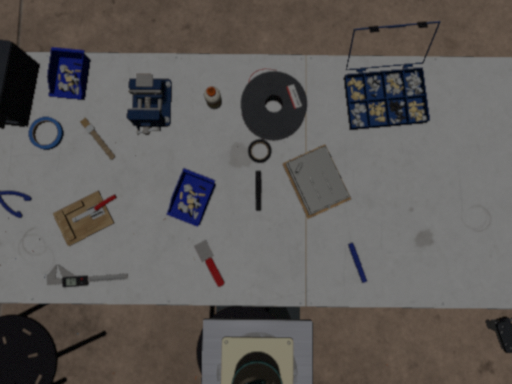

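View pics/scene0.png

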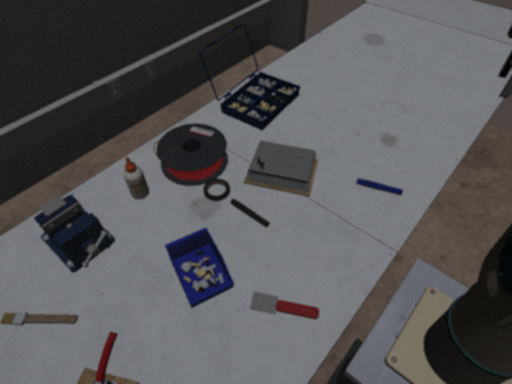

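The top view shows the stack at about (317,181), the bin at (191,197), the marker at (258,190) and the tape at (260,151). In the scene view the tab is at about (260,163). Next I'll measure all of these from depth.

```bash
cat > h.py <<'E'
import numpy as np,cv2
from workcell import eyes
def cloud(n,d):
    m=eyes.camera_model(n);f=d.shape[0]/2/np.tan(np.radians(m['fov_y'])/2)
    v,u=np.indices(d.shape);P=np.stack([(u-m['cx'])/f*d,(v-m['cy'])/f*d,d],-1)
    V=m['view'];W=(P-V[:3,3])@V[:3,:3];W[d==0]=np.nan;return W
def pix(n,p):
    m=eyes.camera_model(n);f=192/np.tan(np.radians(m['fov_y'])/2)
    c=m['view'][:3,:3]@p+m['view'][:3,3];return c[:2]/c[2]*f+[m['cx'],m['cy']]
def rect(Q):
    r=cv2.minAreaRect((Q[:,:2]*1000).astype(np.float32));return r,cv2.boxPoints(r).round(1).tolist()
E
python3 - <<'E'
from h import *
for n in("top","scene"):
    p=cv2.imread(f"pics/{n}0.png");W=cloud(n,np.load(f"pics/{n}0.npy"));x,y,z=W[...,0],W[...,1],W[...,2]
    C=W[150,310] if n=="top" else None
    if n=="top":
        print("stack px",W[181,317],"bin px",W[197,191],"marker",W[190,258],"tape",W[142,260])
        s0,b0=W[181,317],W[197,191]
    near=lambda c,r:np.hypot(x-c[0],y-c[1])<r
    S=near(s0,.14)
    for nm,mk in(("covertop",S&(z>.043)&(z<.055)),("tab",S&(z>.06)&(z<.09)),("tabtop",S&(z>.072)&(z<.09)),("stack",S&(z>.02)&(z<.09)),("bin",near(b0,.11)&(z>.05)&(z<.07)),("bin all",near(b0,.11)&(z>.012)&(z<.07)),
       ("binblue",near(b0,.11)&(p[...,0]>p[...,2]*1.0+50)&(z>.045))):
        Q=W[mk]
        print(n,nm,len(Q),Q.mean(0).round(4) if len(Q) else'',np.median(z[mk]).round(4) if len(Q) else'',rect(Q) if len(Q)>4 else '')
E
```

```text
stack px [ 0.5544766  -0.17022359  0.04578332] bin px [0.50556796 0.19770448 0.02361361] marker [0.52964875 0.00092313 0.01391231] tape [ 0.67439691 -0.00335941  0.01482417]
top covertop 2161 [ 0.5601 -0.1728  0.0489] 0.0489 (((560.6287231445312, -170.39483642578125), (160.3539276123047, 124.33415222167969), 25.186853408813477), [[461.6000061035156, -148.3000030517578], [514.5, -260.79998779296875], [659.5999755859375, -192.5], [606.7000122070312, -80.0]])
top tab 31 [ 0.5908 -0.1144  0.0761] 0.0763 (((591.492431640625, -114.4959716796875), (7.64866304397583, 29.218223571777344), 64.00157165527344), [[576.7000122070312, -111.5], [602.9000244140625, -124.30000305175781], [606.2999877929688, -117.5], [580.0, -104.69999694824219]])
top tabtop 30 [ 0.5912 -0.1145  0.0766] 0.0766 (((591.492431640625, -114.4959716796875), (7.64866304397583, 29.218223571777344), 64.00157165527344), [[576.7000122070312, -111.5], [602.9000244140625, -124.30000305175781], [606.2999877929688, -117.5], [580.0, -104.69999694824219]])
top stack 2508 [ 0.5587 -0.1703  0.0478] 0.0486 (((561.5770874023438, -172.26321
[... 2432 characters left out ...]
4140625, 127.69999694824219], [588.2999877929688, 221.39999389648438], [487.20001220703125, 260.1000061035156]])
scene bin all 1895 [0.5079 0.1963 0.0329] 0.0292 (((502.44580078125, 200.412109375), (100.1197280883789, 145.7393341064453), 69.26493072509766), [[416.6000061035156, 179.39999389648438], [552.9000244140625, 127.80000305175781], [588.2999877929688, 221.39999389648438], [452.0, 273.0]])
scene binblue 88 [0.5625 0.1795 0.0594] 0.0595 (((551.148681640625, 205.95858764648438), (65.84081268310547, 131.61329650878906), 22.909666061401367), [[495.20001220703125, 253.8000030517578], [546.4000244140625, 132.5], [607.0999755859375, 158.1999969482422], [555.9000244140625, 279.3999938964844]])
```

```bash
python3 - <<'E'
import cv2
a=cv2.imread("pics/top0.png")[130:230,150:370]
b=cv2.imread("pics/scene0.png")[130:310,150:330]
a=cv2.resize(a,None,fx=2.5,fy=2.5,interpolation=2);b=cv2.resize(b,None,fx=1.8,fy=1.8,interpolation=2)
import numpy as np
c=np.zeros((590,560,3),np.uint8);c[:250,:550]=a;c[255:579,:324]=b
cv2.imwrite("pics/crop.png",cv2.convertScaleAbs(c,alpha=1.7))
E
```

```text
(no output)
```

View pics/crop.png

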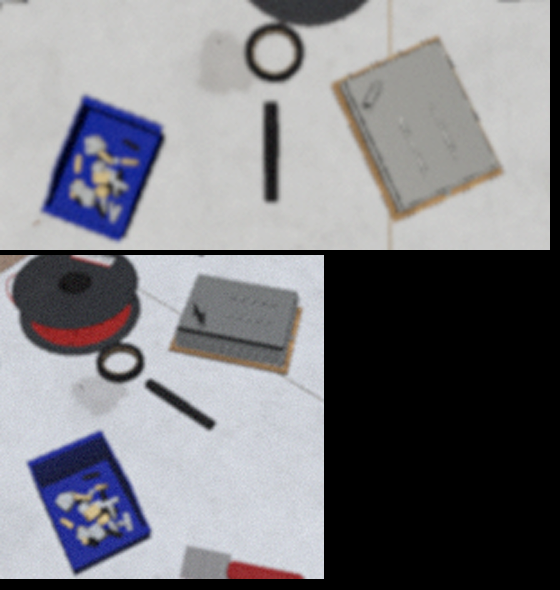

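>>> step_arm([
  {"wz": -8, "jaw": 0.5},
  {"wz": -8, "jaw": 0.5},
  {"wz": -8, "jaw": 0.5},
  {"wz": -8, "jaw": 0.5},
  {"wz": -8, "jaw": 0.5},
  {"wz": -8, "jaw": 0.5},
  {"wz": -8, "jaw": 0.5},
  {"wz": -8, "jaw": 0.5},
  {"wz": -8, "jaw": 0.5},
  {"wz": -8, "jaw": 0.5},
], force=40)

```text
invalid input at $.commands[0]: expected keys dx, dy, dz, wx, wy, wz, jaw
```

>>> step_arm([
  {"wz": -5.4, "jaw": 0.5},
  {"wz": -5.4, "jaw": 0.5},
  {"wz": -5.4, "jaw": 0.5},
  {"wz": -5.4, "jaw": 0.5},
  {"wz": -5.4, "jaw": 0.5},
  {"wz": -5.4, "jaw": 0.5},
  {"wz": -5.4, "jaw": 0.5},
  {"wz": -5.4, "jaw": 0.5},
  {"wz": -5.4, "jaw": 0.5},
  {"wz": -5.4, "jaw": 0.5},
])

```text
invalid input at $.commands[0]: expected keys dx, dy, dz, wx, wy, wz, jaw
```

```bash
cat >> h.py <<'E'
from scipy.spatial.transform import Rotation as Ro
def pose():
    from workcell import bot
    s=bot.observe();return np.array(s['position']),Ro.from_rotvec(s['ee_rot']),s
def down(yang): # tool z down, tool y at yang deg in world
    y=np.array([np.cos(np.radians(yang)),np.sin(np.radians(yang)),0]);z=np.array([0,0,-1.]);return Ro.from_matrix(np.c_[np.cross(y,z),y,z])
def goto(p,yang):
    P,R,s=pose();print("clk",s['clock'],"P",P.round(4),"open",s['opening'],"grip",s['grasp_force'],"F",s['ft_force'].round(2),"q",s['joint_positions'].round(2))
    print("tool shift cm",(R.inv().apply(np.array(p)-P)*100).round(2),"turn deg",np.degrees((R.inv()*down(yang)).as_rotvec()).round(2))
E
python3 -c "
from h import *
goto([.5905,-.1126,.14],62)"
```

```text
clk 0.1 P [ 0.1986 -0.6183  0.2047] open 0.09390274746608386 grip 0.0 F [ 0.36  0.04 -0.09] q [ 1.19  0.63  0.04  1.52 -0.03  1.   -0.02]
tool shift cm [ 52.78 -36.15   6.52] turn deg [-5.0000e-02 -1.1000e-01 -1.3419e+02]
```

All keys are required.

>>> step_arm([
  {"dx": 0, "dy": 0, "dz": 0, "wx": 0, "wy": 0, "wz": -8, "jaw": 0.5},
  {"dx": 0, "dy": 0, "dz": 0, "wx": 0, "wy": 0, "wz": -8, "jaw": 0.5},
  {"dx": 0, "dy": 0, "dz": 0, "wx": 0, "wy": 0, "wz": -8, "jaw": 0.5},
  {"dx": 0, "dy": 0, "dz": 0, "wx": 0, "wy": 0, "wz": -8, "jaw": 0.5},
  {"dx": 0, "dy": 0, "dz": 0, "wx": 0, "wy": 0, "wz": -8, "jaw": 0.5},
  {"dx": 0, "dy": 0, "dz": 0, "wx": 0, "wy": 0, "wz": -8, "jaw": 0.5},
  {"dx": 0, "dy": 0, "dz": 0, "wx": 0, "wy": 0, "wz": -8, "jaw": 0.5},
  {"dx": 0, "dy": 0, "dz": 0, "wx": 0, "wy": 0, "wz": -8, "jaw": 0.5},
  {"dx": 0, "dy": 0, "dz": 0, "wx": 0, "wy": 0, "wz": -8, "jaw": 0.5},
  {"dx": 0, "dy": 0, "dz": 0, "wx": 0, "wy": 0, "wz": -8, "jaw": 0.5},
], force=40)

```text
clock: 1.1
position: [0.1985, -0.6185, 0.2049]
ee_rot: [-2.058, -2.373, -0.001]
ft_force: [-0.2, -0.6, -0.3]
opening: 0.0471
grasp_force: 0.0
```

>>> step_arm([
  {"dx": 0, "dy": 0, "dz": 0, "wx": 0, "wy": 0, "wz": -5.4, "jaw": 0.5},
  {"dx": 0, "dy": 0, "dz": 0, "wx": 0, "wy": 0, "wz": -5.4, "jaw": 0.5},
  {"dx": 0, "dy": 0, "dz": 0, "wx": 0, "wy": 0, "wz": -5.4, "jaw": 0.5},
  {"dx": 0, "dy": 0, "dz": 0, "wx": 0, "wy": 0, "wz": -5.4, "jaw": 0.5},
  {"dx": 0, "dy": 0, "dz": 0, "wx": 0, "wy": 0, "wz": -5.4, "jaw": 0.5},
  {"dx": 0, "dy": 0, "dz": 0, "wx": 0, "wy": 0, "wz": -5.4, "jaw": 0.5},
  {"dx": 0, "dy": 0, "dz": 0, "wx": 0, "wy": 0, "wz": -5.4, "jaw": 0.5},
  {"dx": 0, "dy": 0, "dz": 0, "wx": 0, "wy": 0, "wz": -5.4, "jaw": 0.5},
  {"dx": 0, "dy": 0, "dz": 0, "wx": 0, "wy": 0, "wz": -5.4, "jaw": 0.5},
  {"dx": 0, "dy": 0, "dz": 0, "wx": 0, "wy": 0, "wz": -5.4, "jaw": 0.5},
])

```text
clock: 2.1
position: [0.1985, -0.6186, 0.205]
ee_rot: [-0.759, -3.048, -0.001]
ft_force: [-0.1, 0.5, -0.6]
opening: 0.0471
grasp_force: 0.0
```

```bash
python3 -c "
from h import *
goto([.5905,-.1126,.14],62)"
```

```text
clk 2.1 P [ 0.1985 -0.6186  0.205 ] open 0.047100918244520465 grip 0.0 F [-0.12  0.54 -0.57] q [ 1.55  0.69 -0.59  1.51  0.41  1.08  1.95]
tool shift cm [-10.88  63.07   6.53] turn deg [ 0.03 -0.04  0.02]
```

>>> step_arm([
  {"dx": -0.54, "dy": 3.15, "dz": 0, "wx": 0, "wy": 0, "wz": 0, "jaw": 0.5},
  {"dx": -0.54, "dy": 3.15, "dz": 0, "wx": 0, "wy": 0, "wz": 0, "jaw": 0.5},
  {"dx": -0.54, "dy": 3.15, "dz": 0, "wx": 0, "wy": 0, "wz": 0, "jaw": 0.5},
  {"dx": -0.54, "dy": 3.15, "dz": 0, "wx": 0, "wy": 0, "wz": 0, "jaw": 0.5},
  {"dx": -0.54, "dy": 3.15, "dz": 0, "wx": 0, "wy": 0, "wz": 0, "jaw": 0.5},
  {"dx": -0.54, "dy": 3.15, "dz": 0, "wx": 0, "wy": 0, "wz": 0, "jaw": 0.5},
  {"dx": -0.54, "dy": 3.15, "dz": 0, "wx": 0, "wy": 0, "wz": 0, "jaw": 0.5},
  {"dx": -0.54, "dy": 3.15, "dz": 0, "wx": 0, "wy": 0, "wz": 0, "jaw": 0.5},
  {"dx": -0.54, "dy": 3.15, "dz": 0, "wx": 0, "wy": 0, "wz": 0, "jaw": 0.5},
  {"dx": -0.54, "dy": 3.15, "dz": 0, "wx": 0, "wy": 0, "wz": 0, "jaw": 0.5},
])

```text
clock: 3.1
position: [0.3956, -0.3656, 0.2052]
ee_rot: [-0.765, -3.046, -0.0]
ft_force: [-0.4, -0.4, 0.8]
opening: 0.0473
grasp_force: 0.0
```

>>> step_arm([
  {"dx": -0.54, "dy": 3.15, "dz": 0.5, "wx": 0, "wy": 0, "wz": 0, "jaw": 0.5},
  {"dx": -0.54, "dy": 3.15, "dz": 0.5, "wx": 0, "wy": 0, "wz": 0, "jaw": 0.5},
  {"dx": -0.54, "dy": 3.15, "dz": 0.5, "wx": 0, "wy": 0, "wz": 0, "jaw": 0.5},
  {"dx": -0.54, "dy": 3.15, "dz": 0.5, "wx": 0, "wy": 0, "wz": 0, "jaw": 0.5},
  {"dx": -0.54, "dy": 3.15, "dz": 0.5, "wx": 0, "wy": 0, "wz": 0, "jaw": 0.5},
  {"dx": -0.54, "dy": 3.15, "dz": 0.5, "wx": 0, "wy": 0, "wz": 0, "jaw": 0.5},
  {"dx": -0.54, "dy": 3.15, "dz": 0.5, "wx": 0, "wy": 0, "wz": 0, "jaw": 0.5},
  {"dx": -0.54, "dy": 3.15, "dz": 0.5, "wx": 0, "wy": 0, "wz": 0, "jaw": 0.5},
  {"dx": -0.54, "dy": 3.15, "dz": 0.5, "wx": 0, "wy": 0, "wz": 0, "jaw": 0.5},
  {"dx": -0.54, "dy": 3.1, "dz": 0.5, "wx": 0, "wy": 0, "wz": 0, "jaw": 0.5},
])

```text
clock: 4.1
position: [0.5918, -0.1141, 0.1549]
ee_rot: [-0.765, -3.046, 0.0]
ft_force: [0.2, -0.7, -0.7]
opening: 0.047
grasp_force: 0.0
```

```bash
python3 -c "
from h import *
goto([.5905,-.1126,.053],62)"
```

```text
clk 4.1 P [ 0.5918 -0.1141  0.1549] open 0.04695562591498287 grip 0.0 F [ 0.19 -0.72 -0.72] q [ 0.48  0.67 -0.56  1.7   0.43  0.9   0.83]
tool shift cm [ 0.18  0.07 10.19] turn deg [-0.02 -0.04 -0.2 ]
```

>>> step_arm([
  {"dx": 0.18, "dy": 0.07, "dz": 1.5, "wx": 0, "wy": 0, "wz": 0, "jaw": 0.5},
  {"dx": 0, "dy": 0, "dz": 1.5, "wx": 0, "wy": 0, "wz": 0, "jaw": 0.5},
  {"dx": 0, "dy": 0, "dz": 1.5, "wx": 0, "wy": 0, "wz": 0, "jaw": 0.5},
  {"dx": 0, "dy": 0, "dz": 1.5, "wx": 0, "wy": 0, "wz": 0, "jaw": 0.5},
  {"dx": 0, "dy": 0, "dz": 1.5, "wx": 0, "wy": 0, "wz": 0, "jaw": 0.5},
  {"dx": 0, "dy": 0, "dz": 1, "wx": 0, "wy": 0, "wz": 0, "jaw": 0.5},
  {"dx": 0, "dy": 0, "dz": 0.8, "wx": 0, "wy": 0, "wz": 0, "jaw": 0.5},
  {"dx": 0, "dy": 0, "dz": 0.5, "wx": 0, "wy": 0, "wz": 0, "jaw": 0.5},
  {"dx": 0, "dy": 0, "dz": 0.3, "wx": 0, "wy": 0, "wz": 0, "jaw": 0.5},
  {"dx": 0, "dy": 0, "dz": 0, "wx": 0, "wy": 0, "wz": 0, "jaw": 0.5},
])

```text
clock: 5.1
position: [0.5902, -0.1136, 0.0544]
ee_rot: [0.765, 3.047, 0.0]
ft_force: [-0.4, -0.0, -0.2]
opening: 0.047
grasp_force: 0.0
```

```bash
python3 -c "
from h import *
goto([.5905,-.1126,.053],62)
from workcell import eyes
p,d=eyes.grab_frame('scene')
cv2.imwrite('pics/c2.png',cv2.convertScaleAbs(cv2.resize(p[110:230,200:340],None,fx=4,fy=4,interpolation=2),alpha=1.6))"
```

```text
clk 5.1 P [ 0.5902 -0.1136  0.0544] open 0.046968322574896484 grip 0.0 F [-0.41 -0.03 -0.17] q [ 0.43  0.8  -0.48  1.77  0.53  0.7   0.75]
tool shift cm [0.02 0.1  0.14] turn deg [ 0.    0.   -0.19]
```

View pics/c2.png

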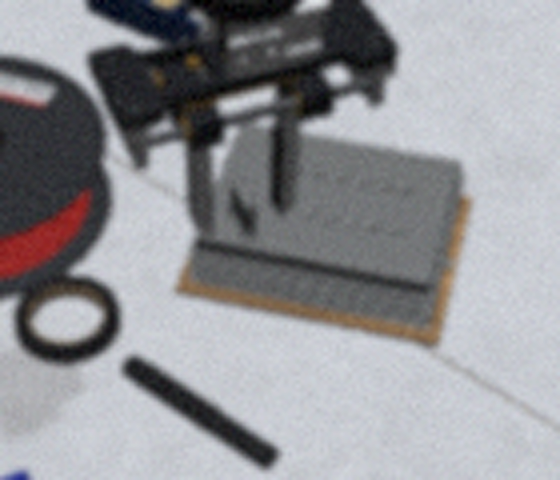

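The fin, at about (242,212) in the crop, stands between the two fingers at (203,200) and (285,180). Now I'll close on it.

>>> step_arm([
  {"dx": 0, "dy": 0.05, "dz": 0, "wx": 0, "wy": 0, "wz": 0, "jaw": 0.3},
  {"dx": 0, "dy": 0, "dz": 0, "wx": 0, "wy": 0, "wz": 0, "jaw": 0.2},
  {"dx": 0, "dy": 0, "dz": 0, "wx": 0, "wy": 0, "wz": 0, "jaw": 0.15},
  {"dx": 0, "dy": 0, "dz": 0, "wx": 0, "wy": 0, "wz": 0, "jaw": 0.1},
  {"dx": 0, "dy": 0, "dz": 0, "wx": 0, "wy": 0, "wz": 0, "jaw": 0},
  {"dx": 0, "dy": 0, "dz": 0, "wx": 0, "wy": 0, "wz": 0, "jaw": 0},
  {"dx": 0, "dy": 0, "dz": 0, "wx": 0, "wy": 0, "wz": 0, "jaw": 0},
  {"dx": 0, "dy": 0, "dz": 0, "wx": 0, "wy": 0, "wz": 0, "jaw": 0},
  {"dx": 0, "dy": 0, "dz": 0, "wx": 0, "wy": 0, "wz": 0, "jaw": 0},
  {"dx": 0, "dy": 0, "dz": 0, "wx": 0, "wy": 0, "wz": 0, "jaw": 0},
], force=45)

```text
clock: 6.15
position: [0.5901, -0.1139, 0.0546]
ee_rot: [-0.766, -3.047, 0.002]
ft_force: [-1.6, -3.9, 3.0]
opening: 0.0077
grasp_force: 45.0
```

```bash
python3 - <<'E'
from h import *
P,R,s=pose();print(P.round(4),s['opening'],s['grasp_force'],s['ft_force'].round(2),s['torque'].round(2),R.as_matrix().round(3).tolist())
# peel: far corner in world, rotation raising the tab
a=np.radians(62);u=np.array([np.cos(a),np.sin(a),0])
far=np.array([P[0],P[1],.033])-u*.165
ax=np.cross(u,[0,0,1]) # rotate about ax by +th lifts u side
T=[(P,R)]
for th in np.radians(np.arange(1,11)*.7):
    Q=Ro.from_rotvec(ax*th);T.append((far+Q.apply(P-far),Q*R))
for (p,r),(p2,r2) in zip(T,T[1:]):
    print((r.inv().apply(p2-p)*100).round(3),np.degrees((r.inv()*r2).as_rotvec()).round(3))
E
```

```text
[ 0.5901 -0.1139  0.0546] 0.007665959792554908 45.00215470790863 [-1.61 -3.87  3.03] [-0.67  0.26  0.03] [[-0.881, 0.473, -0.001], [0.473, 0.881, -0.001], [0.0, -0.001, -1.0]]
[-0.    -0.028 -0.201] [-0.7    0.003 -0.   ]
[-0.    -0.028 -0.201] [-0.7    0.003 -0.   ]
[-0.    -0.028 -0.201] [-0.7    0.003 -0.   ]
[-0.    -0.028 -0.201] [-0.7    0.003 -0.   ]
[-0.    -0.028 -0.201] [-0.7    0.003 -0.   ]
[-0.    -0.028 -0.201] [-0.7    0.003 -0.   ]
[-0.    -0.028 -0.201] [-0.7    0.003 -0.   ]
[-0.    -0.028 -0.201] [-0.7    0.003 -0.   ]
[-0.    -0.028 -0.201] [-0.7    0.003 -0.   ]
[-0.    -0.028 -0.201] [-0.7    0.003 -0.   ]
```

>>> step_arm([
  {"dx": 0, "dy": -0.03, "dz": -0.2, "wx": -0.7, "wy": 0, "wz": 0, "jaw": 0},
  {"dx": 0, "dy": -0.03, "dz": -0.2, "wx": -0.7, "wy": 0, "wz": 0, "jaw": 0},
  {"dx": 0, "dy": -0.03, "dz": -0.2, "wx": -0.7, "wy": 0, "wz": 0, "jaw": 0},
  {"dx": 0, "dy": -0.03, "dz": -0.2, "wx": -0.7, "wy": 0, "wz": 0, "jaw": 0},
  {"dx": 0, "dy": -0.03, "dz": -0.2, "wx": -0.7, "wy": 0, "wz": 0, "jaw": 0},
  {"dx": 0, "dy": -0.03, "dz": -0.2, "wx": -0.7, "wy": 0, "wz": 0, "jaw": 0},
  {"dx": 0, "dy": -0.03, "dz": -0.2, "wx": -0.7, "wy": 0, "wz": 0, "jaw": 0},
  {"dx": 0, "dy": -0.03, "dz": -0.2, "wx": -0.7, "wy": 0, "wz": 0, "jaw": 0},
  {"dx": 0, "dy": 0, "dz": 0, "wx": 0, "wy": 0, "wz": 0, "jaw": 0},
  {"dx": 0, "dy": 0, "dz": 0, "wx": 0, "wy": 0, "wz": 0, "jaw": 0},
])

```text
clock: 7.15
position: [0.5888, -0.1158, 0.0706]
ee_rot: [0.758, 3.021, 0.148]
ft_force: [-1.7, -1.9, 0.7]
opening: 0.0078
grasp_force: 45.0
```

```bash
cat > cov.py <<'E'
from h import *
def cover(n='top',name=None,zmin=.03,c=None,save=True):
    "plane fit of cover's top face near the hand; prints plane-derived corner heights"
    P,R,s=pose();print(s['clock'],P.round(4),np.degrees((R.inv()*down(62)).as_rotvec()).round(2),s['opening'],s['grasp_force'],s['ft_force'].round(1))
    p,d=eyes.grab_frame(n);W=cloud(n,d);
    if name:cv2.imwrite(f'pics/{name}.png',cv2.convertScaleAbs(p,alpha=1.5))
    return P,R,p,W
E
python3 - <<'E'
from cov import *
a=np.radians(25.1);cx=np.array([np.cos(a),np.sin(a)]);cy=np.array([-cx[1],cx[0]])
for n in('top','scene'):
    P,R,p,W=cover(n,'peel_'+n)
    D=W[...,:2]-[.560,-.170];lx=D@cx;ly=D@cy
    mk=(abs(lx)<.07)&(abs(ly)<.05)&(W[...,2]>.04)&(W[...,2]<.072)&(np.hypot(lx-.052,ly-.039)>.035)
    A=np.c_[lx[mk],ly[mk],np.ones(mk.sum())];z=W[...,2][mk]
    for _ in range(4):
        k=np.linalg.lstsq(A,z,rcond=None)[0];g=abs(A@k-z)<.004;A,z=A[g],z[g]
    print(n,len(z),k.round(4),"tab corner bottom",(k@[.08,.06,1]-.016).round(4),"far",(k@[-.08,-.06,1]-.016).round(4))
E
```

```text
7.15 [ 0.5888 -0.1158  0.0706] [ 5.6   0.   -0.18] 0.007773047689071968 45.00871181488037 [-1.7 -1.9  0.7]
top 507 [0.0771 0.0554 0.0588] tab corner bottom 0.0523 far 0.0333
7.2 [ 0.5889 -0.1158  0.0705] [ 5.59  0.01 -0.17] 0.007472542227014625 45.008729696273804 [ 0.1 -2.6 -1.2]
scene 926 [0.0762 0.0591 0.0583] tab corner bottom 0.052 far 0.0327
```

>>> step_arm([
  {"dx": 0, "dy": 0.03, "dz": -0.3, "wx": 0, "wy": 0, "wz": 0, "jaw": 0},
  {"dx": 0, "dy": 0.03, "dz": -0.3, "wx": 0, "wy": 0, "wz": 0, "jaw": 0},
  {"dx": 0, "dy": 0.03, "dz": -0.3, "wx": 0, "wy": 0, "wz": 0, "jaw": 0},
  {"dx": 0, "dy": 0.03, "dz": -0.3, "wx": 0, "wy": 0, "wz": 0, "jaw": 0},
  {"dx": 0, "dy": 0.05, "dz": -0.5, "wx": 0, "wy": 0, "wz": 0, "jaw": 0},
  {"dx": 0, "dy": 0.05, "dz": -0.5, "wx": 0, "wy": 0, "wz": 0, "jaw": 0},
  {"dx": 0, "dy": 0.08, "dz": -0.8, "wx": 0, "wy": 0, "wz": 0, "jaw": 0},
  {"dx": 0, "dy": 0.1, "dz": -1, "wx": 0, "wy": 0, "wz": 0, "jaw": 0},
  {"dx": 0, "dy": 0.1, "dz": -1, "wx": 0, "wy": 0, "wz": 0, "jaw": 0},
  {"dx": 0, "dy": 0, "dz": 0, "wx": 0, "wy": 0, "wz": 0, "jaw": 0},
])

```text
clock: 8.25
position: [0.5903, -0.1158, 0.1226]
ee_rot: [0.758, 3.017, 0.148]
ft_force: [-0.5, 0.1, -1.5]
opening: 0.0076
grasp_force: 45.0
```

```bash
python3 - <<'E'
from cov import *
a=np.radians(25.1);cx=np.array([np.cos(a),np.sin(a)]);cy=np.array([-cx[1],cx[0]])
for n in('top','scene'):
    P,R,p,W=cover(n,'lift_'+n)
    D=W[...,:2]-[.560,-.170];lx=D@cx;ly=D@cy
    mk=(abs(lx)<.07)&(abs(ly)<.05)&(W[...,2]>.07)&(W[...,2]<.125)&(np.hypot(lx-.052,ly-.039)>.035)
    A=np.c_[lx[mk],ly[mk],np.ones(mk.sum())];z=W[...,2][mk]
    for _ in range(4):
        k=np.linalg.lstsq(A,z,rcond=None)[0];g=abs(A@k-z)<.004;A,z=A[g],z[g]
    print(n,len(z),k.round(4),"tab",(k@[.08,.06,1]-.016).round(4),"far",(k@[-.08,-.06,1]-.016).round(4))
E
```

```text
8.25 [ 0.5903 -0.1158  0.1226] [ 5.66  0.19 -0.19] 0.0075886796195923315 44.99880015850067 [-0.5  0.1 -1.5]
top 563 [0.0734 0.0646 0.1103] tab 0.104 far 0.0845
8.3 [ 0.5897 -0.1159  0.1217] [ 5.63  0.12 -0.2 ] 0.008089482902618657 44.998658895492554 [ 0.3 -0.2 -0.9]
scene 964 [0.0826 0.06   0.1094] tab 0.1036 far 0.0832
```

View pics/lift_scene.png

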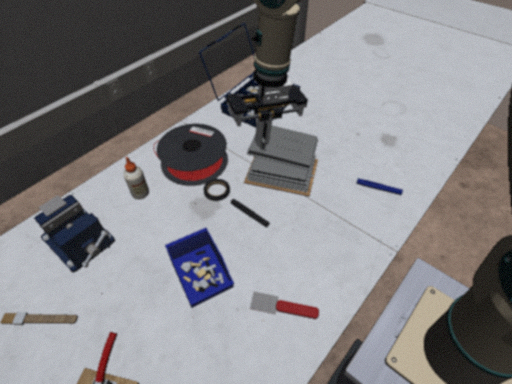

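>>> step_arm([
  {"dx": 0, "dy": 0, "dz": 0, "wx": 1.4, "wy": 0, "wz": 0, "jaw": 0},
  {"dx": 0, "dy": 0, "dz": -0.2, "wx": 1.4, "wy": 0, "wz": 0, "jaw": 0},
  {"dx": 0, "dy": 0, "dz": -0.2, "wx": 1.4, "wy": 0, "wz": 0, "jaw": 0},
  {"dx": 0, "dy": 0, "dz": 0, "wx": 1.4, "wy": 0, "wz": 0, "jaw": 0},
  {"dx": 0, "dy": 0, "dz": 0, "wx": 0, "wy": 0, "wz": 3, "jaw": 0},
  {"dx": 0, "dy": 0, "dz": 0, "wx": 0, "wy": 0, "wz": 6, "jaw": 0},
  {"dx": 0, "dy": 0, "dz": 0, "wx": 0, "wy": 0, "wz": 6, "jaw": 0},
  {"dx": 0, "dy": 0, "dz": 0, "wx": 0, "wy": 0, "wz": 6, "jaw": 0},
  {"dx": 0, "dy": 0, "dz": 0, "wx": 0, "wy": 0, "wz": 4, "jaw": 0},
  {"dx": 0, "dy": 0, "dz": 0, "wx": 0, "wy": 0, "wz": 0, "jaw": 0},
])

```text
clock: 9.35
position: [0.5891, -0.1153, 0.1247]
ee_rot: [1.405, 2.81, -0.001]
ft_force: [0.2, -0.6, -1.9]
opening: 0.0074
grasp_force: 45.0
```

>>> step_arm([
  {"dx": 0, "dy": 0, "dz": 0, "wx": 0, "wy": 0, "wz": 2, "jaw": 0},
  {"dx": 0, "dy": 0, "dz": 0, "wx": 0, "wy": 0, "wz": 4, "jaw": 0},
  {"dx": 0, "dy": 0, "dz": 0, "wx": 0, "wy": 0, "wz": 5, "jaw": 0},
  {"dx": 0, "dy": 0, "dz": 0, "wx": 0, "wy": 0, "wz": 5, "jaw": 0},
  {"dx": 0, "dy": 0, "dz": 0, "wx": 0, "wy": 0, "wz": 3, "jaw": 0},
  {"dx": 0, "dy": 0, "dz": 0, "wx": 0, "wy": 0, "wz": 1.8, "jaw": 0},
  {"dx": 0, "dy": 0, "dz": 0, "wx": 0, "wy": 0, "wz": 0, "jaw": 0},
  {"dx": 0, "dy": 0, "dz": 0, "wx": 0, "wy": 0, "wz": 0, "jaw": 0},
  {"dx": 0, "dy": 0, "dz": 0, "wx": 0, "wy": 0, "wz": 0, "jaw": 0},
  {"dx": 0, "dy": 0, "dz": 0, "wx": 0, "wy": 0, "wz": 0, "jaw": 0},
])

```text
clock: 10.35
position: [0.5888, -0.1161, 0.1246]
ee_rot: [-1.89, -2.509, -0.0]
ft_force: [-0.1, 0.7, -1.3]
opening: 0.0074
grasp_force: 45.0
```

```bash
python3 -c "
from h import *
goto([.566,.217,.122],16.2)"
```

```text
clk 10.35 P [ 0.5888 -0.1161  0.1246] open 0.007415676429812834 grip 44.99883413314819 F [-0.07  0.67 -1.32] q [ 0.35  0.67 -0.33  1.73  0.29  0.78  0.17]
tool shift cm [32.65  7.    0.26] turn deg [ 0.   -0.   -0.18]
```

>>> step_arm([
  {"dx": 0.8, "dy": 0.17, "dz": 0, "wx": 0, "wy": 0, "wz": 0, "jaw": 0},
  {"dx": 1.6, "dy": 0.34, "dz": 0, "wx": 0, "wy": 0, "wz": 0, "jaw": 0},
  {"dx": 2, "dy": 0.43, "dz": 0, "wx": 0, "wy": 0, "wz": 0, "jaw": 0},
  {"dx": 2, "dy": 0.43, "dz": 0, "wx": 0, "wy": 0, "wz": 0, "jaw": 0},
  {"dx": 2, "dy": 0.43, "dz": 0, "wx": 0, "wy": 0, "wz": 0, "jaw": 0},
  {"dx": 2, "dy": 0.43, "dz": 0, "wx": 0, "wy": 0, "wz": 0, "jaw": 0},
  {"dx": 2, "dy": 0.43, "dz": 0, "wx": 0, "wy": 0, "wz": 0, "jaw": 0},
  {"dx": 2, "dy": 0.43, "dz": 0, "wx": 0, "wy": 0, "wz": 0, "jaw": 0},
  {"dx": 2, "dy": 0.43, "dz": 0, "wx": 0, "wy": 0, "wz": 0, "jaw": 0},
  {"dx": 2, "dy": 0.43, "dz": 0, "wx": 0, "wy": 0, "wz": 0, "jaw": 0},
])

```text
clock: 11.35
position: [0.5754, 0.0746, 0.1247]
ee_rot: [-1.888, -2.51, -0.001]
ft_force: [0.8, 0.3, -1.4]
opening: 0.0077
grasp_force: 45.0
```

>>> step_arm([
  {"dx": 2, "dy": 0.43, "dz": 0, "wx": 0, "wy": 0, "wz": 0, "jaw": 0},
  {"dx": 2, "dy": 0.43, "dz": 0, "wx": 0, "wy": 0, "wz": 0, "jaw": 0},
  {"dx": 2, "dy": 0.43, "dz": 0, "wx": 0, "wy": 0, "wz": 0, "jaw": 0},
  {"dx": 2, "dy": 0.43, "dz": 0, "wx": 0, "wy": 0, "wz": 0, "jaw": 0},
  {"dx": 2, "dy": 0.43, "dz": 0, "wx": 0, "wy": 0, "wz": 0, "jaw": 0},
  {"dx": 2, "dy": 0.43, "dz": 0, "wx": 0, "wy": 0, "wz": 0, "jaw": 0},
  {"dx": 1.4, "dy": 0.32, "dz": 0, "wx": 0, "wy": 0, "wz": 0, "jaw": 0},
  {"dx": 0.8, "dy": 0.2, "dz": 0, "wx": 0, "wy": 0, "wz": 0, "jaw": 0},
  {"dx": 0, "dy": 0, "dz": 0, "wx": 0, "wy": 0, "wz": 0, "jaw": 0},
  {"dx": 0, "dy": 0, "dz": 0, "wx": 0, "wy": 0, "wz": 0, "jaw": 0},
])

```text
clock: 12.35
position: [0.5668, 0.2159, 0.1245]
ee_rot: [1.891, 2.508, -0.001]
ft_force: [-0.0, 0.4, -1.2]
opening: 0.0077
grasp_force: 45.0
```

```bash
python3 - <<'E'
from cov import *
goto([.566,.217,.124],16.2)
for n in('top','scene'):
    P,R,p,W=cover(n,'end_'+n)
    mk=(np.hypot(W[...,0]-.5035,W[...,1]-.199)<.115)&(abs(W[...,2]-.119)<.009)
    if n=='scene': 
        print('px',pix('scene',np.array([.5035,.199,.119])))
    Q=W[mk];print(n,len(Q),np.median(Q[:,2]).round(4),rect(Q))
    k=np.linalg.lstsq(np.c_[Q[:,:2],np.ones(len(Q))],Q[:,2],rcond=None)[0];print("slopes",k.round(3))
    h=(np.hypot(W[...,0]-.5035,W[...,1]-.199)<.115)&(abs(W[...,2]-.0575)<.006);print('rim pts',h.sum(),W[h].mean(0).round(3) if h.any() else '')
E
```

```text
clk 12.35 P [0.5668 0.2159 0.1245] open 0.007732413935287308 grip 44.99875724315643 F [-0.01  0.43 -1.22] q [-0.23  0.68 -0.29  1.72  0.26  0.79 -0.37]
tool shift cm [ 0.13 -0.04  0.05] turn deg [-0.02  0.05 -0.22]
12.35 [0.5668 0.2159 0.1245] [-4.000e-02  4.000e-02 -4.602e+01] 0.007732413935287308 44.99875724315643 [-0.   0.4 -1.2]
top 331 0.1183 (((502.3507080078125, 192.3359375), (92.04226684570312, 178.85040283203125), 56.87991714477539), [[402.29998779296875, 202.6999969482422], [552.0999755859375, 104.9000015258789], [602.4000244140625, 182.0], [452.6000061035156, 279.70001220703125]])
slopes [-0.004 -0.009  0.122]
rim pts 0 
12.4 [0.5669 0.2154 0.1245] [ -0.05   0.05 -46.07] 0.007740567697997657 44.99876260757446 [ 0.4  0.1 -1.4]
px [193.5310476  244.71993319]
scene 3794 0.1185 (((504.40191650390625, 199.40945434570312), (119.72538757324219, 161.21754455566406), 69.15930938720703), [[407.79998779296875, 172.10000610351562], [558.4000244140625, 114.80000305175781], [601.0, 226.6999969482422], [450.3999938964844, 284.0]])
slopes [ 0.007 -0.002  0.115]
rim pts 0
```

View pics/end_scene.png

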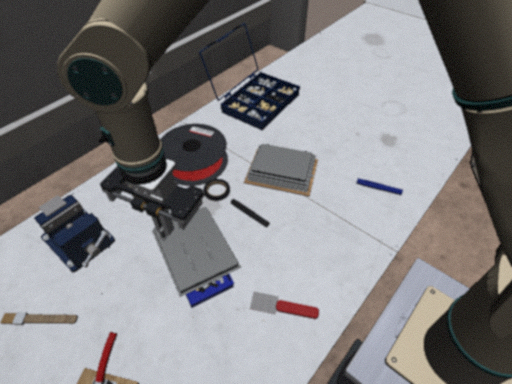

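View pics/end_top.png

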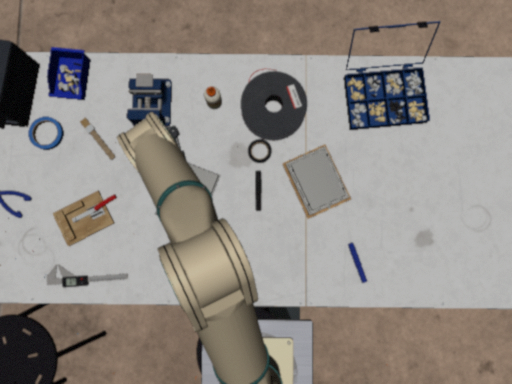

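The scene view shows the cover held level over the bin at about (195,250). It is centred at (0.504, 0.199) at -20.8°, and the bin measured (0.503, 0.199) at -20.7°. The marker at (258,190) and tape at (260,151) haven't moved.

```bash
python3 -c "
from workcell import hand_in
print(hand_in())"
```

```text
the job is handed in; nothing more can be done
None
```

I peeled the top cover off by its tab corner first, then handed the job in with it held level and centred about 4 cm above the bin rim, at about 12.4 s; the bin, marker and tape roll were untouched, and hand-in returned no verdict.

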